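Bring the board under the microscope and lock the carriage

TASK

Bring the circuit board under the microscope: push the lock lever clockwise (seen from above) right round to its other end, so that the eccentric cam turns its low point to the carriage's roller, then push the carriage forward as far as its stop, and push the lever back all the way so that the cam locks the carriage there. The board stays lying in its nest the whole time and is not lifted; do not force the carriage against the cam, do not bump the microscope, and leave the bottle, the lens and the safety glasses where they are.

Things in the scene. Friction and masses are not known exactly. Their poses are not given: they have to be found in the camera images.
- stand: The microscope stand's white base plate, 240 mm deep (local x -130 to +110 mm), 420 mm long (local y -260 to +160 mm), 20 mm thick, fixed. Origin on the bench (z = 0), midway between the guide rails. Its +y axis is the carriage's forward direction; its -x axis points to the operator's side, where the robot stands; z up.
- microscope: The stereo microscope, fixed to the stand; same origin and axes as the stand. Optical axis vertical at local x 0, y +75 mm; objective's lower end 158 mm above the bench. Head, wheels and eyepieces fill local x -120 to +125, y +10 to +140 mm, from 150 to 400 mm high; its post (31 mm thick) stands at local x +85, y +75 mm.
- cam_pivot (a point): Top of the pivot screw of the steel lock cam, 51 mm above the bench, fixed at stand-local x -89, y -125 mm, on the operator's side of the carriage. The cam is a disc of 26 mm radius whose centre is 10 mm off the pivot (high point 36 mm, low point 16 mm from the pivot), 24 to 34 mm above the bench; the lever arm lies over it, 36 to 44 mm above the bench.
- lock_cam (a joint): Angle of cam and lever about the pivot, rad, growing clockwise seen from above. 0: high point to the carriage, lever along the stand's -y, roller blocked (locked). pi/2: lever along -x, to the operator. pi: lever along +y, low point to the carriage; the roller passes from about 2.4 on. Hard stops at 0 and pi. Stiff, stays where left; about 2.5 N at the knob turns it. Starts at 0 to 0.3.
- lever_knob (a point): Axis of the upright black round knob at the lever's end: 18 mm in diameter, 38 to 84 mm above the bench (this point is 66 mm above the bench), 65 mm from the pivot's axis. Turns with the lever. Within 40 mm of the knob nothing of the stand or carriage is higher than 48 mm above the bench, wherever the lever stands.
- carriage (a joint): Travel of the carriage along the stand's +y, m. 0: fully back, where it starts; 0.090: at the front stop, board under the objective. The cam, when locked, blocks it at about 0.03. Otherwise about 2 N of friction; it stays where it is left.
- push_face (a point): Middle of the rear face of the carriage's upright push plate, 65 mm above the bench. The plate is 80 mm wide (stand x), 10 mm thick (this face looks along the stand's -y), 46 to 80 mm above the bench. The carriage is an aluminium plate 100 mm wide, 260 mm long, top 46 mm above the bench; behind the push plate nothing is higher than 36 mm.
- roller (a point): Centre of the carriage's follower roller, 16 mm in diameter, 29 mm above the bench, under a small bracket (top 46 mm) on the operator's side of the carriage; its line of travel passes 27 mm from the cam pivot.
- nest (a point): Middle of the board's seat on the carriage, 46 mm above the bench; the seat has a black rim 5 mm high and about 1.5 mm of play all round.
- board_mid (a point): Middle of the underside of the dark red circuit board, 70 x 100 mm, 3 mm thick with components up to 14 mm high, 60 g, lying loose in the nest (this point lies on point nest).
- solvent_bottle: Bystander: capped bottle, 42 mm in diameter, 95 mm tall, origin at the middle of its underside.
- spare_lens: Bystander: black spare lens, 62 mm in diameter, 28 mm tall, origin at the middle of its underside.
- safety_glasses: Bystander: open safety glasses standing on the bench, 135 mm wide (own y), temples 125 mm long towards own -x, 44 mm high; origin on the bench under the bridge.

How it is judged (in metres and radians):
On the way, in this order (a step that is already met when the one before it is completed fails the run):
1. the lever is turned clockwise until the cam's low point faces the roller, the carriage still back (value of joint lock_cam above 2.4 rad and value of joint carriage below 0.034 m), for 0.1 s.
2. the carriage is pushed forward to its stop with the cam still low (value of joint carriage above 0.086 m and value of joint lock_cam above 2.2 rad), for 0.1 s.
At the end, for the whole second after the job is handed in: The carriage stands within 4 mm of its front stop (carriage above 0.086), the cam is back at its high point within 0.3 rad (lock_cam below 0.3), both at rest, and the board lies flat in its nest (within 6 mm and 0.08 rad) (value of joint carriage above 0.086 m and value of joint lock_cam below 0.3 rad and velocity of joint carriage between -0.01 and 0.01 m/s and velocity of joint lock_cam between -0.1 and 0.1 rad/s and distance between board_mid and nest below 0.006 m and angle between board_mid's own z axis and vertical below 0.08 rad); the robot touches nothing.
It fails at once if the carriage is forced past the cam before the cam is at its low point (value of joint carriage between 0.035 and 0.075 m and value of joint lock_cam below 2.2 rad).
It fails at once if the carriage is pressed hard (over 25 N) against the blocking cam (contact force between carriage and lock_cam above 25 N and value of joint carriage below 0.075 m).
It fails at once if the board is lifted or knocked out of its nest (distance between board_mid and nest above 0.012 m).
It fails at once if the microscope is bumped (over 3 N) (contact force between any of the fingers, the arm and microscope above 3 N).
It fails at once if the bottle, the lens or the glasses are moved more than 15 mm (distance of any of solvent_bottle, spare_lens, safety_glasses from where it was at the start of the episode above 0.015 m).
It also fails if it takes over 64 s, if anything falls off the work surface, if the arm or the gripper's body presses on something with over 40 N, if the wrist force passes 120 N, or if a joint passes its speed limit or range.

ROBOT

A 6-joint arm with a two-finger parallel gripper is mounted at the origin on the work surface. World frame = base frame: x ahead of the robot, y to its left, z up, the work surface at z = 0. Lengths are in m, angles in degrees, forces in N, time in s.
With the tool pointing down it reaches from about 0.3 to 1 m from the base axis. Payload 5.1 kg.
Tool frame: the origin (TCP) lies at the very end of the fingers, on their centre line; the grasp point (between the pads) lies 19 mm behind it (grip_point_offset is the distance from the TCP to the grasp point, in m); z points along the fingers, y is the line along which they close (so a half turn about z gives the same grasp; the last joint's range is limited). The gripper opens to 95 mm and grips with 3 to 60 N. Pads are 20 mm wide; open, the fingers measure 119 mm over their backs; the gripper's body (75 mm by 180 mm) begins 59 mm behind the grasp point.
Start: joints at [65.397, 7.093, 94.555, -0, 78.352, -4.733], TCP at [0.221, 0.611, 0.215] pointing down, gripper open.
Joint ranges: [-149.61, 149.61], [-58.7, 133.49], [1.44, 155.28], [-77.14, 257.14], [18.33, 153.61], [-166.67, 166.67]. Speed limits (degrees/s): [147.25, 147.25, 180, 180, 180, 180].

INTERFACE

Orientations are given as a 3x3 rotation matrix whose columns are the frame's x, y, z axes.
In Python, from plant import * gives the robot as it stands. The module is installed in compiled form; this text tells all that it offers.
- The arm moves only by the tool drive_tool, never from a script. Its argument "commands" is a list of rows, each an object of numbers: "x", "y", "z": the shift along the tool's x, y, z in cm; "roll": the turn about the tool's z in rad. A call has 1 to 10 rows; each row shifts and turns the commanded pose from where the row before left it, along the tool's axes as they then stand; what a row does not reach is not made up. A row lasts 1/10 s, in which the tool goes at most 50 mm and 8.59 degrees, less where a joint would pass 70% of its speed; a pose out of reach is approached as far as the arm can. A call is refused whole if a number of a shift passes 5 or a number of a turn 0.15, either way. A call with a gripper value outside its range is refused whole. "jaw" is the closure, from 0 (fully open) to 1 (shut), set as the call begins (left out, the last holds). The fingers move at their own pace and stop on an object; "grip_force" is the grip in N (left out, the last holds). Time passes only in rows, so rows that do not move let the fingers close. It gives the time, the measured TCP pose, the force, the opening and the grip force at its end, in the units of the state.
- sense(): the state, without advancing time (a new reading comes with each control period).
- get_image(name): name is "scene" or "top" or "wrist"; returns (picture, depth): 480x640x3 uint8, blue, green, red; 480x640 float32, m along the optical axis (not along the pixel's ray), 0 where there is no reading.
- calibration(name): a dict with "mtx" (3x3 intrinsics, pixels), "rvec" (rotation vector, rad) and "tvec" (3), from world to camera coordinates, as OpenCV has them; the wrist camera has in their place "mount" (4x4, takes a point from camera to tool coordinates, whose origin is the TCP and whose axes are the flange's). Camera axes: x right, y down, z forward; pixel columns grow to the right and rows downward; lengths in m; the calibration is good to about 2 mm. A picture is of the moment at which its call begins: read the wrist's pose just before it. calibration takes no time and is no camera call.
- hand_in(): hands the job in; it is judged then, once.
The state is a dict: "clock": time; "joint_positions": joint angles; "dq": joint speeds; "joint_torque": joint torques, N m; "eef_pos": TCP position; "eef_rot": TCP orientation; "contact_force": force on the tool from outside, world axes, zero at the start; "torque": the same for the moment, N m; "opening": opening from 0.0 (shut) to 1.0 (fully open); "grasp_force": force on a finger pad.
Only numpy, scipy, OpenCV 4.12 (cv2) and the standard library are available. Lean on these libraries where they do the work, as an engineer would, in place of code of your own. Each camera call takes 0.05 s, during which the arm holds its last target. There are 200 camera calls.

## Working session

There is one attempt and no reset: what is moved stays moved. The work goes in short steps, Python scripts to look and compute and a tool call to move; the robot and the scene stay as the last step left them, time stands still between calls to the robot, and variables do not carry over. Pictures are saved under pics/ and viewed, at most 10 in all, crops included, and the job is handed in when it is done.

Besides the shell and the picture viewer there is one more tool, called after "Request:" as name(argument=value, ...), one argument or row to a line, values as JSON. drive_tool: Moves the arm, as the interface text tells. Its arguments: {"type":"object","properties":{"commands":{"type":"array"},"jaw":{"type":"number"},"grip_force":{"type":"number"}},"required":["commands"]}

```bash
mkdir -p pics; python3 - <<'E'
from plant import *
import cv2,numpy as np
for n in("scene","top"):
    p,d=get_image(n);cv2.imwrite(f"pics/{n}0.png",p);np.save(f"pics/{n}0.npy",d)
    c=calibration(n);print(n,c)
s=sense();print(s["clock"],s["eef_pos"],s["eef_rot"],s["opening"])
E
```

```text
scene {'mtx': array([[478.15743689,   0.        , 325.13506075],
       [  0.        , 478.15743689, 240.75082132],
       [  0.        ,   0.        ,   1.        ]]), 'rvec': array([ 1.71501199,  2.21410039, -0.51228954]), 'tvec': array([ 0.11625128, -0.46772627,  1.24547384])}
top {'mtx': array([[612.93343487,   0.        , 323.40849174],
       [  0.        , 612.93343487, 229.53858882],
       [  0.        ,   0.        ,   1.        ]]), 'rvec': array([ 2.16880897, -2.22609652,  0.02588205]), 'tvec': array([0.05910367, 0.5425828 , 1.42146949])}
0.1 [0.22070757 0.6107632  0.21352413] [[-9.40465198e-01  3.39889118e-01 -7.74070078e-04]
 [ 3.39889965e-01  9.40463696e-01 -1.68755598e-03]
 [ 1.54402894e-04 -1.85018632e-03 -9.99998276e-01]] 0.9965943838867374
```

View pics/scene0.png

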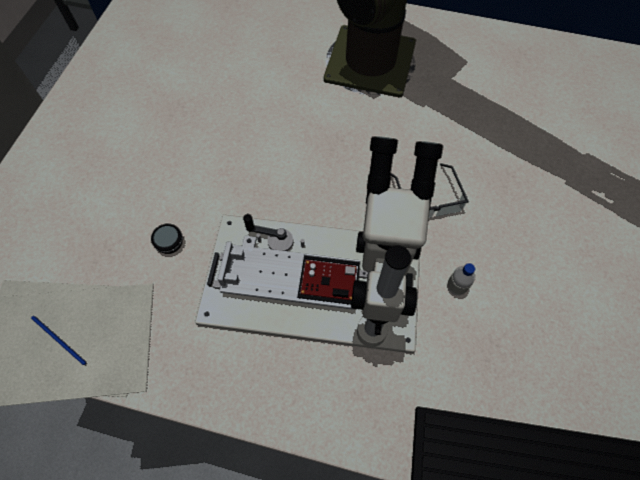

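View pics/top0.png

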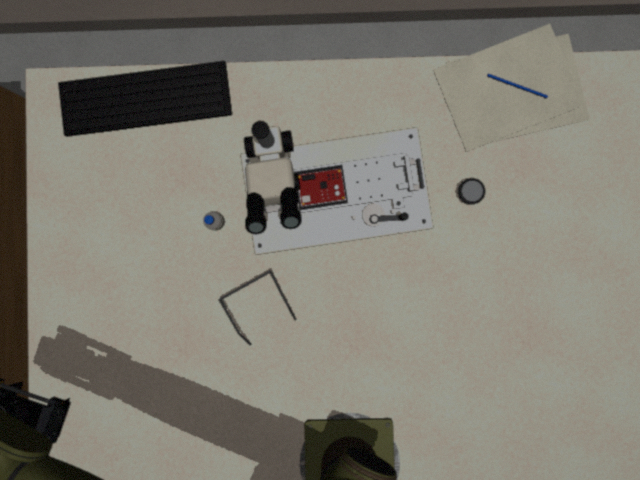

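The top view shows the stand with its forward direction to the left (world +y), the push plate at (412,173), pivot at (374,218), knob at (404,216). The lens is at (471,191), the glasses at (260,305), the bottle at (213,221). Now to measure.

```bash
cat > h.py <<'E'
import cv2,numpy as np
def cast(c,uv,z):
    R=cv2.Rodrigues(c["rvec"])[0];o=-R.T@c["tvec"]
    uv=np.atleast_2d(uv).astype(float);r=np.c_[uv,np.ones(len(uv))]@np.linalg.inv(c["mtx"]).T@R
    return o+r*((z-o[2])/r[:,2])[:,None]
E
python3 - <<'E'
from plant import *
from h import *
c=calibration("top");p=cv2.imread("pics/top0.png");d=np.load("pics/top0.npy")
# plate corners: white-ish (low saturation, bright)
hsv=cv2.cvtColor(p,cv2.COLOR_BGR2HSV)
m=((hsv[...,1]<16)&(hsv[...,2]>130)).astype(np.uint8);m[:, :235]=0;m[:,440:]=0;m[:115]=0;m[260:]=0
m=cv2.morphologyEx(m,cv2.MORPH_OPEN,np.ones((3,3)))
pts=np.argwhere(m)[:,::-1].astype(np.float32)
print(len(pts),cv2.boxPoints(cv2.minAreaRect(pts)))
P=cast(c,[[415.5,127.5],[432.5,228],[255.5,254],[241,155]],.02);print(P)
print("edges",np.linalg.norm(np.diff(P,axis=0),axis=1))
for n,uv,z in(("pivot",(374,218),.051),("knobtop",(404,216),.084),("plateRear",(421,173),.08),("lens",(471,191),.028)):print(n,cast(c,uv,z))
cr=p[110:270,230:500];cv2.imwrite("pics/c0.png",cv2.resize(cr,None,fx=2.9,fy=2.9,interpolation=cv2.INTER_CUBIC))
E
```

```text
11156 [[238.24005 132.68001]
 [414.78003 107.46001]
 [431.98004 227.86   ]
 [255.44006 253.08   ]]
[[ 0.77559317 -0.17568108  0.02      ]
 [ 0.54050617 -0.2076434   0.02      ]
 [ 0.49098042  0.20372244  0.02      ]
 [ 0.72257588  0.23252718  0.02      ]]
edges [0.23724984 0.4143364  0.23337988]
pivot [[ 0.5656312  -0.07089517  0.051     ]]
knobtop [[ 0.56657453 -0.13495346  0.084     ]]
plateRear [[ 0.66150635 -0.17608835  0.08      ]]
lens [[ 0.62318015 -0.29754369  0.028     ]]
```

View pics/c0.png

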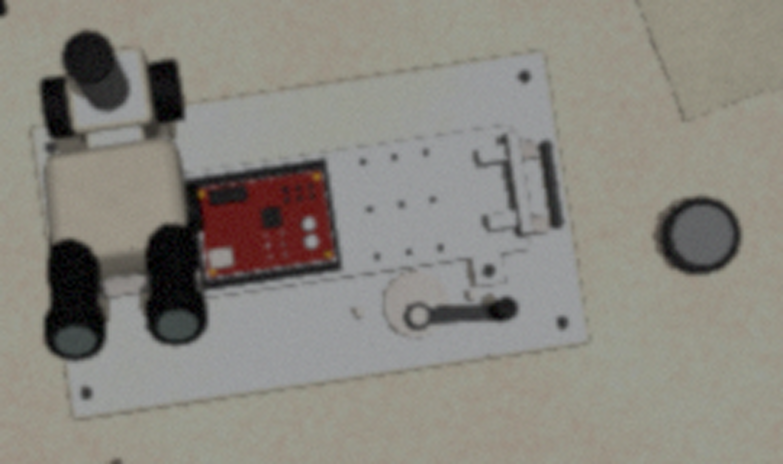

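Stand pose is about (0.636, 0.064), yaw 7.3°. The measured pivot agrees with this to 2 mm, and the lever stands at about 0.1 rad. I'll roll so that tool x = stand +y and tool y = stand +x, then go round the operator's side to a point above the knob.

Request:
drive_tool(
  commands=[
    {"roll": 0.11},
    {"roll": 0.11},
    {"roll": 0.11},
    {"roll": 0.11},
    {"roll": 0.11},
    {"roll": 0.11},
    {"roll": 0.11},
    {"roll": 0.11},
    {"roll": 0.11},
    {"roll": 0.11},
  ],
  jaw=0.55,
  grip_force=15,
)

```text
schema error: expected keys x, y, z, roll
```

Request:
drive_tool(
  commands=[
    {"x": -4.2, "y": 0.26},
    {"x": -4.2, "y": 0.26},
    {"x": -4.2, "y": 0.26},
    {"x": -4.2, "y": 0.26},
    {"x": -4.2, "y": 0.26},
    {"x": -4.2, "y": 0.26},
    {"x": -4.2, "y": 0.26},
    {"x": -4.2, "y": 0.26},
    {"x": -4.2, "y": 0.26},
    {"x": -4.2, "y": 0.26},
  ],
)

```text
schema error: expected keys x, y, z, roll
```

Request:
drive_tool(
  commands=[
    {"x": 0, "y": 0, "z": 0, "roll": 0.11},
    {"x": 0, "y": 0, "z": 0, "roll": 0.11},
    {"x": 0, "y": 0, "z": 0, "roll": 0.11},
    {"x": 0, "y": 0, "z": 0, "roll": 0.11},
    {"x": 0, "y": 0, "z": 0, "roll": 0.11},
    {"x": 0, "y": 0, "z": 0, "roll": 0.11},
    {"x": 0, "y": 0, "z": 0, "roll": 0.11},
    {"x": 0, "y": 0, "z": 0, "roll": 0.11},
    {"x": 0, "y": 0, "z": 0, "roll": 0.11},
    {"x": 0, "y": 0, "z": 0, "roll": 0.11},
  ],
  jaw=0.55,
  grip_force=15,
)

```text
clock: 1.1
eef_pos: [0.2208, 0.6109, 0.2139]
eef_rot: [[-0.119, 0.993, -0.001], [0.993, 0.119, -0.001], [-0.001, -0.001, -1.0]]
contact_force: [-0.1, 0.7, -0.2]
opening: 0.453
grasp_force: 0.0
```

Request:
drive_tool(
  commands=[
    {"x": -4.2, "y": 0.26, "z": 0, "roll": 0},
    {"x": -4.2, "y": 0.26, "z": 0, "roll": 0},
    {"x": -4.2, "y": 0.26, "z": 0, "roll": 0},
    {"x": -4.2, "y": 0.26, "z": 0, "roll": 0},
    {"x": -4.2, "y": 0.26, "z": 0, "roll": 0},
    {"x": -4.2, "y": 0.26, "z": 0, "roll": 0},
    {"x": -4.2, "y": 0.26, "z": 0, "roll": 0},
    {"x": -4.2, "y": 0.26, "z": 0, "roll": 0},
    {"x": -4.2, "y": 0.26, "z": 0, "roll": 0},
    {"x": -4.2, "y": 0.26, "z": 0, "roll": 0},
  ],
)

```text
clock: 2.1
eef_pos: [0.2983, 0.1962, 0.2142]
eef_rot: [[-0.125, 0.992, 0.0], [0.992, 0.125, -0.0], [-0.0, -0.0, -1.0]]
contact_force: [1.2, -0.2, -0.2]
opening: 0.452
grasp_force: 0.0
```

Request:
drive_tool(
  commands=[
    {"x": -3.4, "y": 0.17, "z": 0, "roll": 0},
    {"x": -3.4, "y": 0.17, "z": 0, "roll": 0},
    {"x": -3.4, "y": 0.17, "z": 0, "roll": 0},
    {"x": -3.4, "y": 0.17, "z": 0, "roll": 0},
    {"x": -3.4, "y": 0.17, "z": 0, "roll": 0},
    {"x": -3.4, "y": 0.17, "z": 0, "roll": 0},
    {"x": -3.4, "y": 0.17, "z": 0, "roll": 0},
    {"x": -3.4, "y": 0.17, "z": 0, "roll": 0},
    {"x": -3.4, "y": 0.17, "z": 0, "roll": 0},
    {"x": -3.4, "y": 0.17, "z": 0, "roll": 0},
  ],
)

```text
clock: 3.1
eef_pos: [0.3573, -0.139, 0.2143]
eef_rot: [[-0.123, 0.992, -0.0], [0.992, 0.123, 0.0], [0.0, -0.0, -1.0]]
contact_force: [0.5, -0.1, -0.6]
opening: 0.449
grasp_force: 0.0
```

Request:
drive_tool(
  commands=[
    {"x": -0.22, "y": 2.07, "z": 0, "roll": 0},
    {"x": -0.22, "y": 2.07, "z": 0, "roll": 0},
    {"x": -0.22, "y": 2.07, "z": 0, "roll": 0},
    {"x": -0.22, "y": 2.07, "z": 0, "roll": 0},
    {"x": -0.22, "y": 2.07, "z": 0, "roll": 0},
    {"x": -0.22, "y": 2.07, "z": 0, "roll": 0},
    {"x": -0.22, "y": 2.07, "z": 0, "roll": 0},
    {"x": -0.22, "y": 2.07, "z": 0, "roll": 0},
    {"x": -0.22, "y": 2.07, "z": 0, "roll": 0},
    {"x": 0, "y": 0, "z": 0, "roll": 0},
  ],
)

```text
clock: 4.1
eef_pos: [0.546, -0.134, 0.2139]
eef_rot: [[-0.124, 0.992, -0.001], [0.992, 0.124, 0.0], [0.001, -0.001, -1.0]]
contact_force: [0.3, -0.0, -1.2]
opening: 0.453
grasp_force: 0.0
```

```bash
cat >> h.py <<'E'
def wcast(c,s,uv,z):
    M=c["mount"];R=np.array(s["eef_rot"]);uv=np.atleast_2d(uv).astype(float)
    r=np.c_[uv,np.ones(len(uv))]@np.linalg.inv(c["mtx"]).T@M[:3,:3].T@R.T
    o=np.array(s["eef_pos"])+R@M[:3,3]
    return o+r*((z-o[2])/r[:,2])[:,None]
E
python3 - <<'E'
from plant import *
import cv2,numpy as np
s=sense();p,d=get_image("wrist");cv2.imwrite("pics/w1.png",p);np.save("pics/w1.npy",d)
print(calibration("wrist"),s["eef_pos"])
E
```

```text
{'mtx': array([[393.38436517,   0.        , 315.8818415 ],
       [  0.        , 393.38436517, 243.2941481 ],
       [  0.        ,   0.        ,   1.        ]]), 'mount': array([[-4.78901232e-04, -9.59368561e-01, -2.82155514e-01,
         8.05293509e-02],
       [ 9.99999870e-01, -4.10789073e-04, -3.00554285e-04,
         1.07073073e-03],
       [ 1.72435930e-04, -2.82155621e-01,  9.59368634e-01,
        -1.70105310e-01],
       [ 0.00000000e+00,  0.00000000e+00,  0.00000000e+00,
         1.00000000e+00]])} [ 0.54600347 -0.13399962  0.21388153]
```

View pics/w1.png

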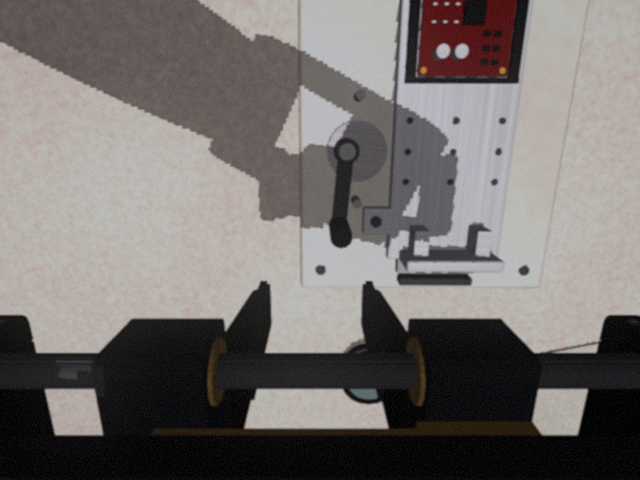

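Wrist view: pivot at (346,150), knob's top at about (341,236), push plate at (440,265). The camera sits on the tool +x side, facing the microscope. I'll turn the tool round so that it faces away, and check the knob position first.

```bash
python3 - <<'E'
from plant import *
from h import *
s=sense();c=calibration("wrist");d=np.load("pics/w1.npy");p=cv2.imread("pics/w1.png")
m=(p.max(2)<45).astype(np.uint8);n,l,st,ce=cv2.connectedComponentsWithStats(m);k=l[236,341];print(st[k],ce[k])
M=l==k; 
for r in range(215,250,3):
    q=np.where(M[r,315:365])[0]+315
    if len(q):print(r,q.min(),q.max(),np.round(d[r,q.min():q.max()+1:6],3))
pv=wcast(c,s,(346,151),.051);kn=wcast(c,s,(341,235),.084);print(pv,kn,np.linalg.norm((kn-pv)[0,:2]))
print("plate corners",wcast(c,s,[(301,286),(539,288)],.02),"pushtop",wcast(c,s,[(399,271),(503,270)],.08),"strip",wcast(c,s,[(400,280),(470,280)],.06))
for u,v in((440,255),(440,264),(440,270),(440,279),(440,285)):print(u,v,d[v,u])
E
```

```text
[ 330  139   29  108 1373] [341.61107065 199.33503277]
215 334 345 [0.348 0.347]
218 332 345 [0.348 0.342 0.346]
221 331 346 [0.344 0.331 0.332]
224 330 347 [0.338 0.322 0.319]
227 331 348 [0.325 0.312 0.31 ]
230 331 349 [0.318 0.309 0.31  0.312]
233 331 350 [0.312 0.31  0.311 0.311]
236 332 350 [0.311 0.311 0.311 0.312]
239 332 350 [0.312 0.311 0.312 0.311]
242 334 348 [0.312 0.312 0.313]
245 337 345 [0.313 0.313]
[[ 0.56255521 -0.06914472  0.051     ]] [[ 0.56542845 -0.13214449  0.084     ]] 0.06306525463399104
plate corners [[ 0.53957418 -0.20586083  0.02      ]
 [ 0.77510925 -0.17842475  0.02      ]] pushtop [[ 0.61745595 -0.157599    0.08      ]
 [ 0.70196333 -0.14610669  0.08      ]] strip [[ 0.62521589 -0.17262437  0.06      ]
 [ 0.68642762 -0.16493454  0.06      ]]
440 255 0.3357976
440 264 0.32134607
440 270 0.32333815
440 279 0.37451658
440 285 0.3760874
```

Request:
drive_tool(
  commands=[
    {"x": 0, "y": 0, "z": 0, "roll": 0.145},
    {"x": 0, "y": 0, "z": 0, "roll": 0.145},
    {"x": 0, "y": 0, "z": 0, "roll": 0.145},
    {"x": 0, "y": 0, "z": 0, "roll": 0.145},
    {"x": 0, "y": 0, "z": 0, "roll": 0.145},
    {"x": 0, "y": 0, "z": 0, "roll": 0.145},
    {"x": 0, "y": 0, "z": 0, "roll": 0.145},
    {"x": 0, "y": 0, "z": 0, "roll": 0.145},
    {"x": 0, "y": 0, "z": 0, "roll": 0.145},
    {"x": 0, "y": 0, "z": 0, "roll": 0.145},
  ],
)

```text
clock: 5.15
eef_pos: [0.5437, -0.1341, 0.2144]
eef_rot: [[0.972, 0.236, -0.001], [0.236, -0.972, 0.0], [-0.001, -0.0, -1.0]]
contact_force: [-0.0, 1.8, -0.3]
opening: 0.446
grasp_force: 0.0
```

Request:
drive_tool(
  commands=[
    {"x": 0, "y": 0, "z": 0, "roll": 0.145},
    {"x": 0, "y": 0, "z": 0, "roll": 0.145},
    {"x": 0, "y": 0, "z": 0, "roll": 0.145},
    {"x": 0, "y": 0, "z": 0, "roll": 0.145},
    {"x": 0, "y": 0, "z": 0, "roll": 0.145},
    {"x": 0, "y": 0, "z": 0, "roll": 0.145},
    {"x": 0, "y": 0, "z": 0, "roll": 0.145},
    {"x": 0, "y": 0, "z": 0, "roll": 0.145},
    {"x": 0, "y": 0, "z": 0, "roll": 0.145},
    {"x": 0, "y": 0, "z": 0, "roll": 0.145},
  ],
)

```text
clock: 6.15
eef_pos: [0.5437, -0.1341, 0.2144]
eef_rot: [[0.352, -0.936, -0.001], [-0.936, -0.352, 0.0], [-0.0, 0.001, -1.0]]
contact_force: [-0.3, 0.3, -0.1]
opening: 0.452
grasp_force: 0.0
```

```bash
python3 - <<'E'
from plant import *
s=sense();print(s["joint_positions"],s["eef_pos"],s["eef_rot"])
E
```

```text
[-1.93479173e+01 -4.25511076e+00  1.06139061e+02 -9.60720754e-03
  7.81637332e+01  1.40068893e+02] [ 0.54367912 -0.13414684  0.21444014] [[ 3.51599085e-01 -9.36150297e-01 -8.39597241e-04]
 [-9.36150585e-01 -3.51599301e-01  1.20875943e-04]
 [-4.08359853e-04  7.43489577e-04 -9.99999640e-01]]
```

Request:
drive_tool(
  commands=[
    {"x": 0.4, "y": -1.05, "z": 0, "roll": 0},
    {"x": 0.4, "y": -1.05, "z": 0, "roll": 0},
    {"x": 0, "y": 0, "z": 2.6, "roll": 0},
    {"x": 0, "y": 0, "z": 2.6, "roll": 0},
    {"x": 0, "y": 0, "z": 2.6, "roll": 0},
    {"x": 0, "y": 0, "z": 2.6, "roll": 0},
    {"x": 0, "y": 0, "z": 2.6, "roll": 0},
    {"x": 0, "y": 0, "z": 2.6, "roll": 0},
    {"x": 0, "y": 0, "z": 0, "roll": 0},
    {"x": 0, "y": 0, "z": 0, "roll": 0},
  ],
)

```text
clock: 7.15
eef_pos: [0.5676, -0.134, 0.0585]
eef_rot: [[0.359, -0.933, -0.001], [-0.933, -0.359, 0.0], [-0.001, 0.001, -1.0]]
contact_force: [0.3, -0.5, 0.5]
opening: 0.451
grasp_force: 0.0
```

Request:
drive_tool(
  commands=[
    {"x": 0, "y": 0, "z": 0, "roll": 0},
    {"x": 0, "y": 0, "z": 0, "roll": 0},
    {"x": 0, "y": 0, "z": 0, "roll": 0},
    {"x": 0, "y": 0, "z": 0, "roll": 0},
    {"x": 0, "y": 0, "z": 0, "roll": 0},
    {"x": 0, "y": 0, "z": 0, "roll": 0},
  ],
  jaw=1,
  grip_force=15,
)

```text
clock: 7.75
eef_pos: [0.5677, -0.1348, 0.0597]
eef_rot: [[0.358, -0.934, 0.001], [-0.934, -0.358, -0.001], [0.001, -0.0, -1.0]]
contact_force: [-2.6, -2.3, 5.1]
opening: 0.186
grasp_force: 15.0
```

```bash
python3 - <<'E'
import numpy as np
R=np.array([[.358,-.934],[-.934,-.358]])
a=np.radians(np.linspace(-87.3,-236,31));P=.065*np.c_[np.cos(a),np.sin(a)]
D=np.diff(P,axis=0)@R*100
for i in range(0,30,10):print(np.round(D[i:i+10],2).tolist())
E
```

```text
[[-0.2, 0.53], [-0.24, 0.51], [-0.29, 0.48], [-0.33, 0.46], [-0.37, 0.43], [-0.4, 0.39], [-0.43, 0.36], [-0.46, 0.32], [-0.49, 0.28], [-0.51, 0.23]]
[[-0.53, 0.19], [-0.54, 0.14], [-0.55, 0.1], [-0.56, 0.05], [-0.56, -0.0], [-0.56, -0.05], [-0.55, -0.1], [-0.54, -0.15], [-0.53, -0.19], [-0.51, -0.24]]
[[-0.49, -0.28], [-0.46, -0.32], [-0.43, -0.36], [-0.4, -0.4], [-0.36, -0.43], [-0.33, -0.46], [-0.28, -0.49], [-0.24, -0.51], [-0.2, -0.53], [-0.15, -0.54]]
```

Request:
drive_tool(
  commands=[
    {"x": -0.2, "y": 0.53, "z": 0, "roll": 0},
    {"x": -0.24, "y": 0.51, "z": 0, "roll": 0},
    {"x": -0.29, "y": 0.48, "z": 0, "roll": 0},
    {"x": -0.33, "y": 0.46, "z": 0, "roll": 0},
    {"x": -0.37, "y": 0.43, "z": 0, "roll": 0},
    {"x": -0.4, "y": 0.39, "z": 0, "roll": 0},
    {"x": -0.43, "y": 0.36, "z": 0, "roll": 0},
    {"x": -0.46, "y": 0.32, "z": 0, "roll": 0},
    {"x": -0.49, "y": 0.28, "z": 0, "roll": 0},
    {"x": -0.51, "y": 0.23, "z": 0, "roll": 0},
  ],
)

```text
clock: 8.75
eef_pos: [0.5184, -0.1142, 0.0595]
eef_rot: [[0.357, -0.934, 0.005], [-0.934, -0.357, -0.001], [0.003, -0.004, -1.0]]
contact_force: [5.3, -3.1, 0.6]
opening: 0.183
grasp_force: 15.0
```

Request:
drive_tool(
  commands=[
    {"x": -0.53, "y": 0.19, "z": 0, "roll": 0},
    {"x": -0.54, "y": 0.14, "z": 0, "roll": 0},
    {"x": -0.55, "y": 0.1, "z": 0, "roll": 0},
    {"x": -0.56, "y": 0.05, "z": 0, "roll": 0},
    {"x": -0.56, "y": 0, "z": 0, "roll": 0},
    {"x": -0.56, "y": -0.05, "z": 0, "roll": 0},
    {"x": -0.55, "y": -0.1, "z": 0, "roll": 0},
    {"x": -0.54, "y": -0.15, "z": 0, "roll": 0},
    {"x": -0.53, "y": -0.19, "z": 0, "roll": 0},
    {"x": -0.51, "y": -0.24, "z": 0, "roll": 0},
  ],
)

```text
clock: 9.75
eef_pos: [0.495, -0.0627, 0.059]
eef_rot: [[0.358, -0.934, -0.013], [-0.934, -0.358, -0.002], [-0.003, 0.012, -1.0]]
contact_force: [-20.5, -4.4, 19.7]
opening: 0.18
grasp_force: 15.1
```

```bash
python3 - <<'E'
from plant import *
import cv2,numpy as np
s=sense();print(s["contact_force"],s["torque"],s["joint_torque"],s["eef_pos"],s["joint_positions"])
p,d=get_image("wrist");q,_=get_image("scene")
cv2.imwrite("pics/w2.png",np.hstack([p[80:480,130:530],cv2.resize(q[150:350,180:380],(400,400))]))
s=sense();print(s["contact_force"])
E
```

```text
[-20.54424886  -4.39370854  19.68638047] [-0.86716935  3.69906302 -0.28024963] [  2.98528343 -22.60778546 -32.81035423   2.16885343  -5.24199396
  -0.35569916] [ 0.49504703 -0.06272137  0.05898867] [-13.2372774   -2.84996488 120.70064012  -0.28584812  62.84110151
 145.92242917]
[-18.80656594  -2.75406257  19.01037986]
```

View pics/w2.png

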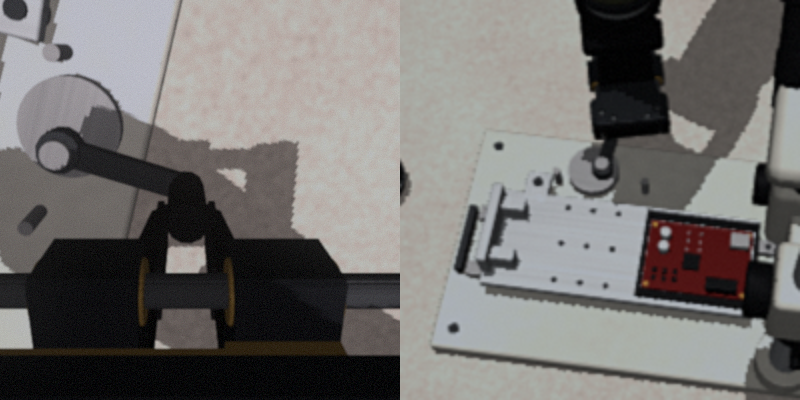

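The knob slipped to the front edge of the pads, so it lags and the fingers squeeze it off-centre. I'll open, recentre, roll to line up with the tangent, and regrip harder.

Request:
drive_tool(
  commands=[
    {"x": 0, "y": 0, "z": 0, "roll": 0},
    {"x": 0, "y": 0, "z": 0, "roll": 0},
    {"x": 0, "y": 0, "z": 0, "roll": 0},
    {"x": 0.45, "y": 0, "z": 0, "roll": 0},
    {"x": 0.45, "y": 0, "z": 0, "roll": 0},
    {"x": 0, "y": 0, "z": 0, "roll": 0},
  ],
  jaw=0.55,
)

```text
clock: 10.45
eef_pos: [0.5034, -0.071, 0.0587]
eef_rot: [[0.357, -0.934, 0.0], [-0.934, -0.357, -0.0], [0.0, -0.0, -1.0]]
contact_force: [0.2, 0.3, 0.1]
opening: 0.449
grasp_force: 0.0
```

Request:
drive_tool(
  commands=[
    {"x": 0, "y": 0, "z": 0, "roll": -0.12},
    {"x": 0, "y": 0, "z": 0, "roll": -0.12},
    {"x": 0, "y": 0, "z": 0, "roll": -0.12},
    {"x": 0, "y": 0, "z": 0, "roll": -0.12},
    {"x": 0, "y": 0, "z": 0, "roll": -0.12},
    {"x": 0, "y": 0, "z": 0, "roll": -0.12},
    {"x": 0, "y": 0, "z": 0, "roll": -0.12},
    {"x": 0, "y": 0, "z": 0, "roll": -0.1},
    {"x": 0, "y": 0, "z": 0, "roll": 0},
  ],
)

```text
clock: 11.35
eef_pos: [0.5031, -0.0705, 0.0586]
eef_rot: [[0.965, -0.262, 0.0], [-0.262, -0.965, 0.0], [-0.0, -0.0, -1.0]]
contact_force: [0.1, -0.2, -0.1]
opening: 0.45
grasp_force: 0.0
```

```bash
python3 - <<'E'
from plant import *
from h import *
s=sense();c=calibration("wrist");p,d=get_image("wrist")
cv2.imwrite("pics/w3.png",p[80:480,130:530]);print(s["eef_pos"])
np.save("pics/w3.npy",d)
E
```

```text
[ 0.50308625 -0.0705184   0.05863362]
```

View pics/w3.png

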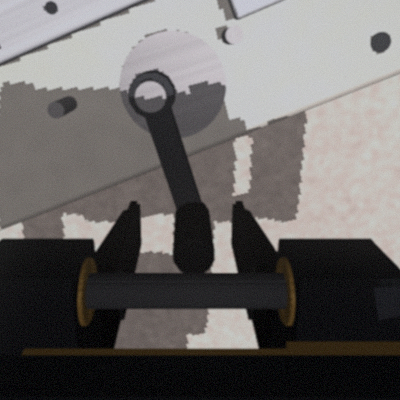

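```bash
python3 - <<'E'
from plant import *
from h import *
s=sense();c=calibration("wrist")
k=wcast(c,s,(324,335),.084)[0];pv=wcast(c,s,(283,175),.051)[0];print(k,pv,np.linalg.norm((k-pv)[:2]))
R=np.array(s["eef_rot"]);print("knob in tool",R.T@(k-s["eef_pos"]))
E
```

```text
[ 0.50104196 -0.07224562  0.084     ] [ 0.5651596  -0.07110751  0.051     ] 0.06412774148335061
knob in tool [-0.00147337  0.00219063 -0.02540586]
```

Request:
drive_tool(
  commands=[
    {"x": -0.15, "y": 0, "z": 0, "roll": 0},
    {"x": 0, "y": 0, "z": 0, "roll": 0},
    {"x": 0, "y": 0, "z": 0, "roll": 0},
    {"x": 0, "y": 0, "z": 0, "roll": 0},
    {"x": 0, "y": 0, "z": 0, "roll": 0},
    {"x": 0, "y": 0, "z": 0, "roll": 0},
  ],
  jaw=1,
  grip_force=30,
)

```text
clock: 12.0
eef_pos: [0.5008, -0.0705, 0.0585]
eef_rot: [[0.965, -0.262, -0.002], [-0.262, -0.965, -0.001], [-0.002, 0.001, -1.0]]
contact_force: [-5.0, -3.2, 2.1]
opening: 0.186
grasp_force: 30.0
```

Request:
drive_tool(
  commands=[
    {"x": -0.13, "y": -0.62, "z": 0, "roll": 0.098},
    {"x": -0.13, "y": -0.62, "z": 0, "roll": 0.098},
    {"x": -0.13, "y": -0.62, "z": 0, "roll": 0.098},
    {"x": -0.13, "y": -0.62, "z": 0, "roll": 0.098},
    {"x": -0.13, "y": -0.62, "z": 0, "roll": 0.098},
  ],
)

```text
clock: 12.5
eef_pos: [0.5086, -0.0398, 0.0585]
eef_rot: [[0.725, -0.689, -0.002], [-0.689, -0.725, -0.001], [-0.001, 0.002, -1.0]]
contact_force: [-3.5, -3.7, 1.9]
opening: 0.181
grasp_force: 30.0
```

Going well; continuing.

Request:
drive_tool(
  commands=[
    {"x": -0.13, "y": -0.62, "z": 0, "roll": 0.098},
    {"x": -0.13, "y": -0.62, "z": 0, "roll": 0.098},
    {"x": -0.13, "y": -0.62, "z": 0, "roll": 0.098},
    {"x": -0.13, "y": -0.62, "z": 0, "roll": 0.098},
    {"x": -0.13, "y": -0.62, "z": 0, "roll": 0.098},
    {"x": 0, "y": 0, "z": 0, "roll": 0},
  ],
)

```text
clock: 13.1
eef_pos: [0.5305, -0.0165, 0.0585]
eef_rot: [[0.318, -0.948, -0.001], [-0.948, -0.318, 0.0], [-0.001, 0.001, -1.0]]
contact_force: [-3.4, -2.4, 1.8]
opening: 0.177
grasp_force: 30.0
```

```bash
python3 - <<'E'
from plant import *
from h import *
s=sense();print(s["joint_positions"],s["opening"])
k=np.array(s["eef_pos"])[:2]-[.5648,-.0708];print(np.linalg.norm(k),"theta",np.radians(-82.8-(np.degrees(np.arctan2(k[1],k[0]))-360)))
E
```

```text
[-7.58226977e+00  8.54338662e-01  1.17106202e+02 -6.29638182e-04
  6.21133364e+01  1.53867643e+02] 0.1773915995171538
0.0642009588948406 theta 2.703210784556518
```

Request:
drive_tool(
  commands=[
    {"x": -0.1, "y": -0.4, "z": 0, "roll": 0},
    {"x": -0.1, "y": -0.4, "z": 0, "roll": 0},
    {"x": 0, "y": 0, "z": 0, "roll": 0},
    {"x": 0, "y": 0, "z": 0, "roll": 0},
  ],
)

```text
clock: 13.5
eef_pos: [0.537, -0.0119, 0.0584]
eef_rot: [[0.32, -0.947, -0.002], [-0.947, -0.32, 0.001], [-0.001, 0.001, -1.0]]
contact_force: [-5.0, 0.2, 2.8]
opening: 0.18
grasp_force: 30.0
```

Request:
drive_tool(
  commands=[
    {"x": 0, "y": 0, "z": 0, "roll": 0},
    {"x": 0, "y": 0, "z": 0, "roll": 0},
    {"x": 0, "y": 0, "z": 0, "roll": 0},
    {"x": 0, "y": 0, "z": -1, "roll": 0},
    {"x": 0, "y": 0, "z": -1.5, "roll": 0},
    {"x": 0, "y": 0, "z": -1.5, "roll": 0},
    {"x": 0, "y": 0, "z": -1.5, "roll": 0},
    {"x": 0, "y": 0, "z": -1.5, "roll": 0},
    {"x": 0, "y": 0, "z": 0, "roll": 0},
  ],
  jaw=0.55,
)

```text
clock: 14.4
eef_pos: [0.5398, -0.0124, 0.1325]
eef_rot: [[0.32, -0.947, 0.006], [-0.947, -0.32, -0.001], [0.003, -0.006, -1.0]]
contact_force: [0.5, -0.5, -0.0]
opening: 0.452
grasp_force: 0.0
```

Request:
drive_tool(
  commands=[
    {"x": 2.08, "y": -0.69, "z": 0, "roll": 0},
    {"x": 2.08, "y": -0.69, "z": 0, "roll": 0},
    {"x": 2.08, "y": -0.69, "z": 0, "roll": 0},
    {"x": 2.08, "y": -0.69, "z": 0, "roll": 0},
    {"x": 2.08, "y": -0.69, "z": 0, "roll": 0},
    {"x": 2.08, "y": -0.69, "z": 0, "roll": 0},
    {"x": 2.08, "y": -0.69, "z": 0, "roll": 0},
    {"x": 2.08, "y": -0.69, "z": 0, "roll": 0},
    {"x": 2.08, "y": -0.69, "z": 0, "roll": 0},
    {"x": 2.08, "y": -0.69, "z": 0, "roll": 0.11},
  ],
  jaw=1,
)

```text
clock: 15.4
eef_pos: [0.6697, -0.1878, 0.1279]
eef_rot: [[0.211, -0.977, -0.001], [-0.977, -0.211, 0.0], [-0.001, 0.001, -1.0]]
contact_force: [-0.0, -0.1, 0.7]
opening: 0.002
grasp_force: 0.0
```

```bash
python3 - <<'E'
from plant import *
from h import *
p,d=get_image("top");cv2.imwrite("pics/t2.png",cv2.resize(p[110:270,230:500],None,fx=2.9,fy=2.9,interpolation=cv2.INTER_CUBIC))
E
```

```text
(no output)
```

View pics/t2.png

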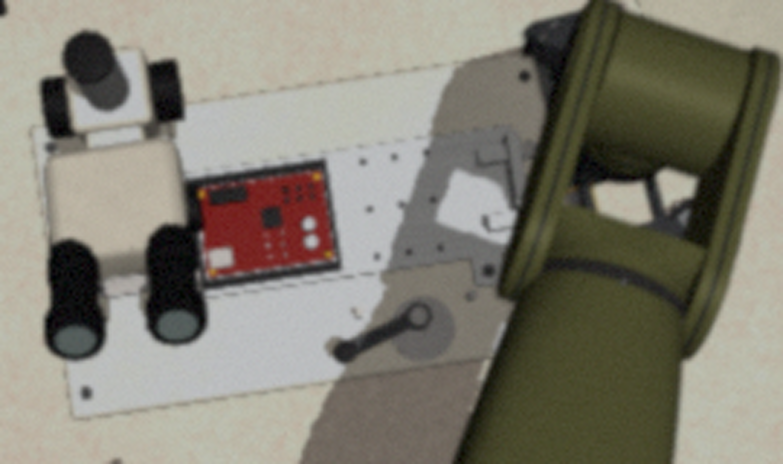

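Knob at crop (344,351), pivot (418,315). The carriage is still back. I'll check theta.

```bash
python3 - <<'E'
from plant import *
from h import *
c=calibration("top")
k=cast(c,(348.6,231),.084)[0];pv=cast(c,(374.1,218.6),.051)[0];v=k-pv
print(k,pv,np.linalg.norm(v[:2]),"theta",np.radians(-82.8-(np.degrees(np.arctan2(v[1],v[0]))-360)))
E
```

```text
[ 0.53659691 -0.01156441  0.084     ] [ 0.56426352 -0.07108245  0.051     ] 0.06563412383946926 theta 2.832126953600515
```

Request:
drive_tool(
  commands=[
    {"x": 0, "y": 0, "z": 1.5, "roll": 0},
    {"x": 0, "y": 0, "z": 1.5, "roll": 0},
    {"x": 0, "y": 0, "z": 1.5, "roll": 0},
    {"x": 0, "y": 0, "z": 1.5, "roll": 0},
    {"x": 0, "y": 0, "z": 1.2, "roll": 0},
    {"x": 0, "y": 0, "z": 0, "roll": 0},
  ],
)

```text
clock: 16.05
eef_pos: [0.6675, -0.1862, 0.0533]
eef_rot: [[0.214, -0.977, -0.005], [-0.977, -0.214, 0.002], [-0.003, 0.004, -1.0]]
contact_force: [-1.4, -1.4, -1.0]
opening: 0.006
grasp_force: 0.0
```

Request:
drive_tool(
  commands=[
    {"x": -0.5, "y": -0.04, "z": 0, "roll": 0},
    {"x": -0.5, "y": -0.04, "z": 0, "roll": 0},
    {"x": -0.5, "y": -0.04, "z": 0, "roll": 0},
    {"x": -0.5, "y": -0.04, "z": 0, "roll": 0},
    {"x": -0.4, "y": -0.04, "z": 0, "roll": 0},
    {"x": -0.4, "y": -0.04, "z": 0, "roll": 0},
    {"x": -0.4, "y": -0.04, "z": 0, "roll": 0},
    {"x": -0.4, "y": -0.03, "z": 0, "roll": 0},
    {"x": -0.4, "y": -0.03, "z": 0, "roll": 0},
    {"x": -0.4, "y": -0.03, "z": 0, "roll": 0},
  ],
)

```text
clock: 17.05
eef_pos: [0.664, -0.1432, 0.0568]
eef_rot: [[0.214, -0.977, 0.001], [-0.977, -0.214, -0.0], [0.0, -0.001, -1.0]]
contact_force: [1.1, -2.6, 1.8]
opening: 0.004
grasp_force: 1.1
```

Request:
drive_tool(
  commands=[
    {"x": -0.5, "y": -0.04, "z": 0, "roll": 0},
    {"x": -0.5, "y": -0.04, "z": 0, "roll": 0},
    {"x": -0.5, "y": -0.04, "z": 0, "roll": 0},
    {"x": -0.5, "y": -0.04, "z": 0, "roll": 0},
    {"x": -0.5, "y": -0.04, "z": 0, "roll": 0},
    {"x": -0.5, "y": -0.04, "z": 0, "roll": 0},
    {"x": -0.5, "y": -0.04, "z": 0, "roll": 0},
    {"x": -0.5, "y": -0.04, "z": 0, "roll": 0},
    {"x": -0.5, "y": -0.04, "z": 0, "roll": 0},
    {"x": -0.5, "y": -0.04, "z": 0, "roll": 0},
  ],
)

```text
clock: 18.05
eef_pos: [0.6568, -0.0933, 0.0565]
eef_rot: [[0.214, -0.977, -0.0], [-0.977, -0.214, 0.0], [-0.0, 0.0, -1.0]]
contact_force: [2.0, -1.5, 0.1]
opening: 0.006
grasp_force: 1.1
```

Request:
drive_tool(
  commands=[
    {"x": -0.3, "y": -0.03, "z": 0, "roll": 0},
    {"x": -0.3, "y": -0.03, "z": 0, "roll": 0},
    {"x": -0.3, "y": -0.02, "z": 0, "roll": 0},
    {"x": -0.3, "y": -0.02, "z": 0, "roll": 0},
    {"x": -0.3, "y": -0.02, "z": 0, "roll": 0},
  ],
)

```text
clock: 18.55
eef_pos: [0.6548, -0.0786, 0.0566]
eef_rot: [[0.214, -0.977, -0.0], [-0.977, -0.214, 0.0], [-0.0, 0.0, -1.0]]
contact_force: [2.1, -1.7, -0.3]
opening: 0.007
grasp_force: 1.1
```

Continue in small steps until the stop shows in the force.

Request:
drive_tool(
  commands=[
    {"x": -0.2, "y": -0.02, "z": 0, "roll": 0},
    {"x": -0.2, "y": -0.02, "z": 0, "roll": 0},
    {"x": -0.2, "y": -0.02, "z": 0, "roll": 0},
    {"x": 0, "y": 0, "z": 0, "roll": 0},
  ],
)

```text
clock: 18.95
eef_pos: [0.6546, -0.0764, 0.0567]
eef_rot: [[0.214, -0.977, 0.001], [-0.977, -0.214, -0.007], [0.007, 0.0, -1.0]]
contact_force: [2.6, -12.4, -2.5]
opening: 0.002
grasp_force: 6.5
```

Request:
drive_tool(
  commands=[
    {"x": -0.15, "y": 0, "z": 0, "roll": 0},
    {"x": -0.15, "y": 0, "z": 0, "roll": 0},
    {"x": 0, "y": 0, "z": 0, "roll": 0},
  ],
)

```text
clock: 19.25
eef_pos: [0.6546, -0.0763, 0.0568]
eef_rot: [[0.214, -0.977, 0.003], [-0.977, -0.214, -0.011], [0.012, -0.001, -1.0]]
contact_force: [5.2, -20.9, -4.7]
opening: 0.009
grasp_force: 10.6
```

Request:
drive_tool(
  commands=[
    {"x": 1.0, "y": 0, "z": 0, "roll": 0},
    {"x": 1.5, "y": 0, "z": 0, "roll": 0},
    {"x": 1.5, "y": 0, "z": 0, "roll": 0},
    {"x": 0, "y": 0, "z": -1.5, "roll": 0},
    {"x": 0, "y": 0, "z": -1.5, "roll": 0},
    {"x": 0, "y": 0, "z": -1.5, "roll": 0},
    {"x": 0, "y": 0, "z": -1.5, "roll": 0},
    {"x": 0, "y": 0, "z": -1.5, "roll": 0},
    {"x": 0, "y": 0, "z": 0, "roll": -0.11},
    {"x": 0, "y": 0, "z": 0, "roll": 0},
  ],
  jaw=0.55,
)

```text
clock: 20.25
eef_pos: [0.6628, -0.1087, 0.1337]
eef_rot: [[0.32, -0.947, 0.002], [-0.947, -0.32, -0.0], [0.001, -0.002, -1.0]]
contact_force: [-0.0, -0.1, 0.2]
opening: 0.45
grasp_force: 0.0
```

```bash
python3 - <<'E'
from plant import *
from h import *
p,d=get_image("top");cv2.imwrite("pics/t3.png",cv2.resize(p[110:270,230:500],None,fx=2.9,fy=2.9,interpolation=cv2.INTER_CUBIC))
s=sense();R=np.array(s["eef_rot"]);print(s["eef_pos"],R.T@(np.array([.5367,-.0117,.0585])-s["eef_pos"]))
E
```

```text
[ 0.6623052  -0.10869143  0.13269962] [-0.13196757  0.08824705  0.07407163]
```

View pics/t3.png

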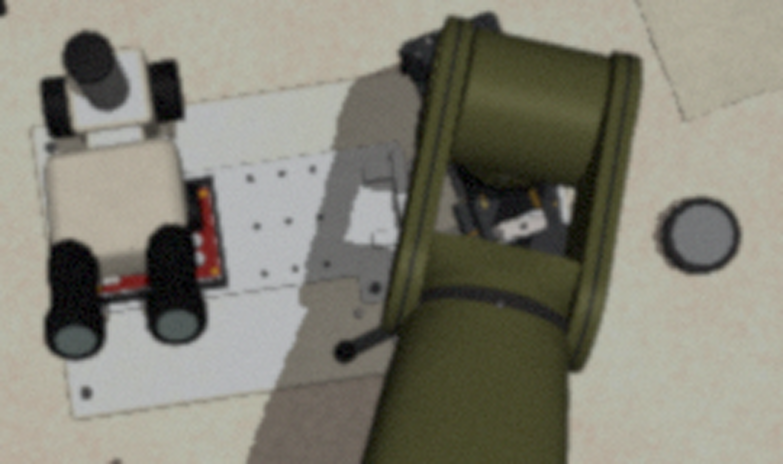

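The board is under the microscope, about 90 mm further on, and the knob is unchanged at (344,351). Now to the knob.

Request:
drive_tool(
  commands=[
    {"x": -1.32, "y": 0.88, "z": 0, "roll": 0},
    {"x": -1.32, "y": 0.88, "z": 0, "roll": 0},
    {"x": -1.32, "y": 0.88, "z": 0, "roll": 0},
    {"x": -1.32, "y": 0.88, "z": 0, "roll": 0},
    {"x": -1.32, "y": 0.88, "z": 0, "roll": 0},
    {"x": -1.32, "y": 0.88, "z": 0, "roll": 0},
    {"x": -1.32, "y": 0.88, "z": 0, "roll": 0},
    {"x": -1.32, "y": 0.88, "z": 0, "roll": 0},
    {"x": -1.32, "y": 0.88, "z": 0, "roll": 0},
    {"x": -1.32, "y": 0.88, "z": 0, "roll": 0},
  ],
)

```text
clock: 21.3
eef_pos: [0.5355, -0.0113, 0.1316]
eef_rot: [[0.319, -0.948, -0.0], [-0.948, -0.319, 0.0], [-0.0, 0.0, -1.0]]
contact_force: [-0.0, -0.1, 0.6]
opening: 0.452
grasp_force: 0.0
```

Request:
drive_tool(
  commands=[
    {"x": 0, "y": 0, "z": 0, "roll": 0},
    {"x": 0, "y": 0, "z": 1.5, "roll": 0},
    {"x": 0, "y": 0, "z": 1.5, "roll": 0},
    {"x": 0, "y": 0, "z": 1.5, "roll": 0},
    {"x": 0, "y": 0, "z": 1.5, "roll": 0},
    {"x": 0, "y": 0, "z": 1.3, "roll": 0},
    {"x": 0, "y": 0, "z": 0, "roll": 0},
  ],
)

```text
clock: 22.0
eef_pos: [0.5345, -0.0119, 0.0554]
eef_rot: [[0.32, -0.948, -0.006], [-0.948, -0.32, 0.001], [-0.002, 0.005, -1.0]]
contact_force: [-0.9, -0.2, 0.5]
opening: 0.449
grasp_force: 0.0
```

Request:
drive_tool(
  commands=[
    {"x": 0, "y": 0, "z": 0, "roll": 0},
    {"x": 0, "y": 0, "z": 0, "roll": 0},
    {"x": 0, "y": 0, "z": 0, "roll": 0},
    {"x": 0, "y": 0, "z": 0, "roll": 0},
    {"x": 0, "y": 0, "z": 0, "roll": 0},
    {"x": 0, "y": 0, "z": 0, "roll": 0},
  ],
  jaw=1,
)

```text
clock: 22.6
eef_pos: [0.5371, -0.0121, 0.0595]
eef_rot: [[0.32, -0.947, 0.001], [-0.947, -0.32, -0.0], [0.001, -0.001, -1.0]]
contact_force: [-0.9, 0.2, 3.6]
opening: 0.183
grasp_force: 30.0
```

Request:
drive_tool(
  commands=[
    {"x": 0.1, "y": 0.64, "z": 0, "roll": -0.1},
    {"x": 0.1, "y": 0.64, "z": 0, "roll": -0.1},
    {"x": 0.1, "y": 0.64, "z": 0, "roll": -0.1},
    {"x": 0.1, "y": 0.64, "z": 0, "roll": -0.1},
    {"x": 0.1, "y": 0.64, "z": 0, "roll": -0.1},
    {"x": 0.1, "y": 0.64, "z": 0, "roll": -0.1},
    {"x": 0.1, "y": 0.64, "z": 0, "roll": -0.1},
    {"x": 0.1, "y": 0.64, "z": 0, "roll": -0.1},
  ],
)

```text
clock: 23.4
eef_pos: [0.5034, -0.0491, 0.0595]
eef_rot: [[0.904, -0.427, 0.003], [-0.427, -0.904, 0.001], [0.002, -0.002, -1.0]]
contact_force: [1.3, 1.9, 2.0]
opening: 0.18
grasp_force: 30.0
```

```bash
cat > th.py <<'E'
from plant import *
from h import *
s=sense();R=np.array(s["eef_rot"]);v=np.array(s["eef_pos"])[:2]-[.5645,-.0708];a=np.degrees(np.arctan2(v[1],v[0]))
a=a if a<0 else a-360
print("r",np.linalg.norm(v),"theta",np.radians(-82.8-a),"pivot in tool",R.T[:2,:2]@-v,s["joint_positions"])
E
python3 th.py
```

```text
r 0.06479652106809385 theta 2.0381016938955976 pivot in tool [ 0.06447493 -0.00644582] [-1.16957558e+01 -2.58256591e+00  1.20380859e+02  8.54021691e-02
  6.20526183e+01  1.03548181e+02]
```

Good tracking. 20 rows more, in two calls.

Request:
drive_tool(
  commands=[
    {"x": 0.1, "y": 0.64, "z": 0, "roll": -0.1},
    {"x": 0.1, "y": 0.64, "z": 0, "roll": -0.1},
    {"x": 0.1, "y": 0.64, "z": 0, "roll": -0.1},
    {"x": 0.1, "y": 0.64, "z": 0, "roll": -0.1},
    {"x": 0.1, "y": 0.64, "z": 0, "roll": -0.1},
    {"x": 0.1, "y": 0.64, "z": 0, "roll": -0.1},
    {"x": 0.1, "y": 0.64, "z": 0, "roll": -0.1},
    {"x": 0.1, "y": 0.64, "z": 0, "roll": -0.1},
    {"x": 0.1, "y": 0.64, "z": 0, "roll": -0.1},
    {"x": 0.1, "y": 0.64, "z": 0, "roll": -0.1},
  ],
)

```text
clock: 24.4
eef_pos: [0.5134, -0.11, 0.0595]
eef_rot: [[0.848, 0.53, 0.002], [0.53, -0.848, 0.002], [0.003, -0.0, -1.0]]
contact_force: [1.5, 4.3, 2.8]
opening: 0.183
grasp_force: 30.0
```

```bash
python3 th.py
```

```text
r 0.06436591726788023 theta 1.0419171375152667 pivot in tool [ 0.06406796 -0.00618319] [-1.80298957e+01 -5.51240956e-02  1.17910381e+02  1.62174327e-01
  6.20561475e+01  3.99042172e+01]
```

Request:
drive_tool(
  commands=[
    {"x": 0.1, "y": 0.64, "z": 0, "roll": -0.1},
    {"x": 0.1, "y": 0.64, "z": 0, "roll": -0.1},
    {"x": 0.1, "y": 0.64, "z": 0, "roll": -0.1},
    {"x": 0.1, "y": 0.64, "z": 0, "roll": -0.1},
    {"x": 0.1, "y": 0.64, "z": 0, "roll": -0.1},
    {"x": 0.1, "y": 0.64, "z": 0, "roll": -0.1},
    {"x": 0.1, "y": 0.64, "z": 0, "roll": -0.1},
    {"x": 0.1, "y": 0.64, "z": 0, "roll": -0.1},
    {"x": 0.1, "y": 0.64, "z": 0, "roll": -0.1},
    {"x": 0, "y": 0, "z": 0, "roll": 0},
  ],
)

```text
clock: 25.4
eef_pos: [0.5639, -0.1346, 0.0595]
eef_rot: [[0.115, 0.993, 0.001], [0.993, -0.115, 0.002], [0.002, 0.001, -1.0]]
contact_force: [-0.0, 5.6, 4.7]
opening: 0.182
grasp_force: 30.0
```

```bash
python3 th.py
```

```text
r 0.06380499833136419 theta 0.13448876011910704 pivot in tool [ 0.06344635 -0.00675414] [-18.80113017   6.71812494 110.80037871   0.16092284  62.45048653
 -12.29346665]
```

Request:
drive_tool(
  commands=[
    {"x": 0.07, "y": 0.4, "z": 0, "roll": -0.05},
    {"x": 0.05, "y": 0.4, "z": 0, "roll": -0.05},
    {"x": 0.05, "y": 0.2, "z": 0, "roll": 0},
    {"x": 0, "y": 0, "z": 0, "roll": 0},
  ],
)

```text
clock: 25.8
eef_pos: [0.5719, -0.1343, 0.0594]
eef_rot: [[0.016, 1.0, -0.003], [1.0, -0.016, 0.001], [0.001, -0.003, -1.0]]
contact_force: [-6.4, 3.7, 8.3]
opening: 0.184
grasp_force: 30.0
```

Request:
drive_tool(
  commands=[
    {"x": 0, "y": 0, "z": 0, "roll": 0},
    {"x": 0, "y": 0, "z": 0, "roll": 0},
    {"x": 0, "y": 0, "z": 0, "roll": 0},
    {"x": 0, "y": 0, "z": -1, "roll": 0},
    {"x": 0, "y": 0, "z": -2, "roll": 0},
    {"x": 0, "y": 0, "z": -2, "roll": 0},
    {"x": 0, "y": 0, "z": -2, "roll": 0},
    {"x": 0, "y": -2, "z": -2, "roll": 0},
    {"x": 0, "y": -3, "z": 0, "roll": 0},
    {"x": 0, "y": -3, "z": 0, "roll": 0},
  ],
  jaw=0.55,
)

```text
clock: 26.8
eef_pos: [0.493, -0.1338, 0.1505]
eef_rot: [[0.016, 1.0, 0.003], [1.0, -0.016, -0.001], [-0.001, 0.003, -1.0]]
contact_force: [-1.7, -0.2, 0.7]
opening: 0.45
grasp_force: 0.0
```

Request:
drive_tool(
  commands=[
    {"x": 0, "y": -3, "z": 0, "roll": 0},
    {"x": 0, "y": -3, "z": 0, "roll": 0},
    {"x": 0, "y": -3, "z": 0, "roll": 0},
    {"x": 0, "y": -3, "z": 0, "roll": 0},
    {"x": 0, "y": 0, "z": 0, "roll": 0},
  ],
)

```text
clock: 27.3
eef_pos: [0.371, -0.1315, 0.1488]
eef_rot: [[0.018, 1.0, 0.001], [1.0, -0.018, -0.001], [-0.001, 0.001, -1.0]]
contact_force: [-0.3, -0.7, 0.0]
opening: 0.45
grasp_force: 0.0
```

```bash
python3 - <<'E'
from plant import *
from h import *
p,d=get_image("top");cv2.imwrite("pics/t4.png",cv2.resize(p[110:270,230:500],None,fx=2.9,fy=2.9,interpolation=cv2.INTER_CUBIC))
E
```

```text
(no output)
```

View pics/t4.png

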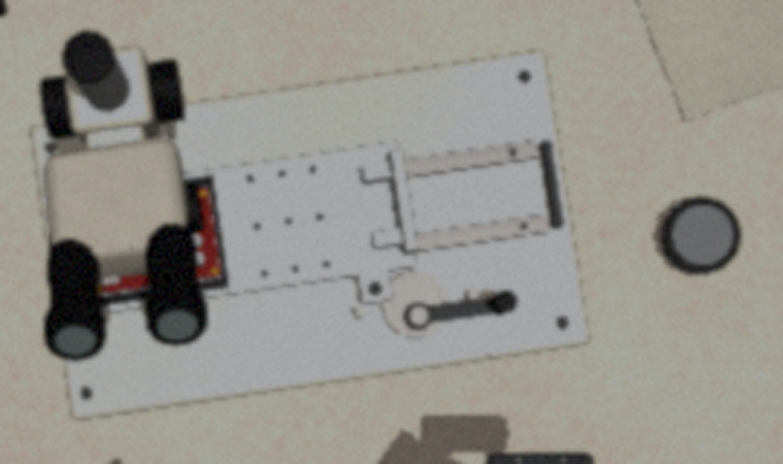

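The carriage is forward (board edge still at 226), the lever is back at its 0 stop with the knob at (505,300), and the arm is clear. Handing in.

```bash
python3 -c "
from plant import *
print(hand_in())"
```

```text
the job is handed in; nothing more can be done
None
```

The job is handed in, with no verdict returned. In the last image the carriage is at its front stop with the board under the microscope, the lever is back at its locked end, the lens is undisturbed and the arm is clear; the bottle and glasses are outside that crop.

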